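# Show the pins of the tall relay to the colleague on the phone

## Task

A colleague on a video call wants to see the pins of the tall relay. Pull that relay straight up out of its socket in the relay carrier and hold it up to the phone on its stand: the pins squarely facing the phone's front camera, centred in front of it with the pin tips about 10 cm from the lens, and the relay's sides square with the phone's edges. Finish while still holding it there, steady in the gripper; leave the other relays in their sockets, do not touch the phone or its stand, and leave the tools and the carrier's cover where they lie.

Things in the scene. Friction and masses are not known exactly. Their poses are not given: they have to be found in the camera images.
- relay_tall: The tall one of four relays in the carrier: grey box 28 x 28 mm, 48 mm high, black foot, under it five brass blades (pins) 11 mm long. About 55 g, loose in its socket. Origin: centre of the underside the pins come out of; z points from pins to top, x and y square to the sides. Seated: underside 40 mm, top 88 mm above the floor, x along the carrier's x.
- pins (a point): Centre of the tips of the tall relay's pins, 11 mm below the underside (relay z = -11 mm).
- relay_top (a point): Centre of the tall relay's flat top (relay z = +48 mm).
- relay_low1: Ordinary low relay, same 28 x 28 mm plan and pins, only 26 mm high; stays in its socket. Origin and axes as for the tall one.
- relay_low2: Ordinary low relay, as relay_low1.
- relay_low3: Ordinary low relay, as relay_low1.
- carrier: Black block bolted to the floor, 64 (x) by 200 (y) by 40 mm high, ears at both ends. Four sockets in a row at y = -69, -23, 23, 69 mm, each with a rim 34.5 mm square, top 46 mm above the floor; pins go 11 mm below the 40 mm deck. A fuse strip, also 46 mm high, runs 21 to 31 mm beside the row (+x). Above 46 mm both x sides of the relays are free. Origin: centre of underside, z up.
- stand: Folding aluminium phone stand, fixed on the floor, base 110 x 78 mm; carries the phone. Origin on the floor, z up; its +x is the side that the phone's top edge leans back to.
- phone: Black phone 150 x 72 x 9 mm, fixed on the stand, leaning back: its screen looks up, 52 degrees above level, and roughly to the robot. Origin: centre of its back, 73 mm above the floor; x runs up the screen along the long edges to the top edge, y along the short edges, z out of the screen along the camera's line of sight.
- lens (a point): The phone's front camera: a small round lens in the middle of the upper border of the screen, 7 mm from the top edge, 123 mm above the floor. Same axes as the phone: z is the line of sight.
- ratchet: Ratchet handle with socket, 190 mm long, lying on the floor; leave it.
- cutters: Side cutters with blue handles, 160 mm long, lying on the floor; leave them.
- screwdriver: Screwdriver with red handle, 180 mm long, lying on the floor; leave it.
- cover: Black plastic cover of the carrier, 72 x 212 x 45 mm, lying open side down on the floor; leave it.
Not all that is in view belongs to the job. Leave any brown look-alike of the relay_tall alone.

How it is judged (in metres and radians):
On the way:
1. the tall relay is drawn up clear of its socket, upright in the fingers (height (world z) of pins above 0.05 m and angle between relay_tall's own z axis and vertical below 0.25 rad and contact force between relay_tall and the fingers above 0.3 N and contact force between relay_tall and carrier below 0.1 N), for 0.1 s.
At the end, for the whole second after the job is handed in: Tall relay still in the fingers, at rest in the air: pin tips 75-125 mm from the lens along its line of sight, within 20 mm of it each way, 160 mm up or more; pins to the lens within 15 degrees, sides within 17 degrees of the phone's edges. Low relays within 10 mm, tools and cover within 30 mm (z of pins in the frame of lens between 0.075 and 0.125 m and x of pins in the frame of lens between -0.02 and 0.02 m and y of pins in the frame of lens between -0.02 and 0.02 m and z of relay_top in the frame of lens above 0.125 m and angle between the z axis of relay_tall and the z axis of lens, either way round below 0.26 rad and (angle between the x axis of relay_tall and the x axis of lens, either way round below 0.3 rad or angle between the x axis of relay_tall and the y axis of lens, either way round below 0.3 rad) and height (world z) of pins above 0.16 m and linear speed of relay_tall below 0.02 m/s and angular speed of relay_tall below 0.15 rad/s and contact force between relay_tall and the fingers above 0.3 N and contact force between relay_tall and stand below 0.05 N and contact force between relay_tall and carrier below 0.05 N and distance of each of relay_low1, relay_low2, relay_low3 from where it was at the start of the episode below 0.01 m and distance of each of ratchet, cutters, screwdriver, cover from where it was at the start of the episode below 0.03 m); the arm keeps its last pose, push and grip.
It fails at once if the tall relay is tilted more than 0.25 rad while its pins are still in the socket (angle between relay_tall's own z axis and vertical above 0.25 rad and height (world z) of pins below 0.045 m).
It fails at once if the phone or its stand is touched (over 0.5 N) (contact force between stand and anything else above 0.5 N).
It fails at once if a low relay is pulled or knocked out of place (10 mm) (distance of any of relay_low1, relay_low2, relay_low3 from where it was at the start of the episode above 0.01 m).
It fails at once if a tool or the cover is shifted by more than 30 mm (distance of any of ratchet, cutters, screwdriver, cover from where it was at the start of the episode above 0.03 m).
It also fails if it takes over 38 s, if anything falls off the work surface, if the arm or the gripper's body presses on something with over 40 N, if the wrist force passes 120 N, or if a joint passes its speed limit or range.

## Robot

A 6-joint arm with a two-finger parallel gripper is mounted at the origin on the work surface. World frame = base frame: x ahead of the robot, y to its left, z up, the work surface at z = 0. Lengths are in mm, angles in rad, forces in N, time in s.
With the tool pointing down it reaches from about 350 to 775 mm from the base axis. Payload 7.3 kg.
Tool frame: the origin (TCP) lies midway between the tips of the shut fingers; the grasp point (between the pads) lies 19 mm behind it; z points along the fingers, y is the line along which they close (so a half turn about z gives the same grasp; the last joint's range is limited). The gripper opens to 92 mm and grips with 3 to 60 N. Pads are 19 mm wide; open, the fingers measure 130 mm over their backs; the gripper's body (75 mm by 190 mm) begins 47 mm behind the grasp point.
Start: joints at [1.155, 0.342, 1.524, -0, 1.275, -0.146], TCP at [139.917, 506.032, 226.741] pointing down, gripper open.
Joint ranges: [-2.53, 2.53], [-0.77, 2.02], [0.04, 2.7], [-1, 4.14], [0.28, 2.66], [-3.11, 3.11]. Speed limits (rad/s): [2.57, 2.57, 3.14, 3.14, 3.14, 3.14].

## Interface

Orientations are given as [roll, pitch, yaw] about the fixed x, y, z axes, in that order (R = Rz(yaw) Ry(pitch) Rx(roll)).
In Python, from plant import * gives the robot as it stands.
- The arm moves only by the tool step_arm, never from a script. Its argument "deltas" is one flat list of numbers, 5 for each row, row after row: the shift along the world's x, y, z in mm, then the turn about the world's z in degrees, then the finger opening in mm, from 0 to 91.8. In form: [tx, ty, tz, turn, gripper, tx, ty, tz, turn, gripper, ...]. A call has exactly 10 rows; each row shifts and turns the commanded pose from where the row before left it; what a row does not reach is not made up. A row lasts 1/8 s, in which the tool goes at most 62.5 mm and 10.7 degrees, less where a joint would pass 70% of its speed; a pose out of reach is approached as far as the arm can. A call is refused whole if a number of a shift passes 62.5 or a number of a turn 10.7, either way. A call with a gripper value outside its range is refused whole. The fingers move at their own pace and stop on an object; the grip force is fixed at half the most. Time passes only in rows, so rows that do not move let the fingers close, or fill a call up. It gives the time, the measured TCP pose, the force, the opening and the grip force at its end, in the units of the state.
- get_obs(): the state, without advancing time (a new reading comes with each control period).
- capture(name): name is "scene" or "side" or "wrist"; returns the picture (400x640x3 uint8, red, green, blue); there is no depth.
- camera_params(name): a dict with "mtx" (3x3 intrinsics, pixels), "rvec" (rotation vector, rad) and "tvec" (3), from world to camera coordinates, as OpenCV has them. Camera axes: x right, y down, z forward; pixel columns grow to the right and rows downward; lengths in mm; the calibration is good to about 2 mm. A picture is of the moment at which its call begins: read the wrist's pose just before it. camera_params takes no time and is no camera call; for the wrist camera it gives the pose at the moment of the call.
- close_job(): hands the job in; it is judged then, once.
The state is a dict: "time": time; "joint_positions": joint angles; "dq": joint speeds; "tau": joint torques, N m; "tool_pos": TCP position; "tcp_rot": TCP orientation; "contact_force": force on the tool from outside, world axes, zero at the start; "moment": the same for the moment, N m; "grip_width": finger opening in mm; "finger_force": force on a finger pad.
Only numpy, scipy, OpenCV 4.12 (cv2) and the standard library are available. Lean on these libraries where they do the work, as an engineer would, in place of code of your own. Each camera call takes 0.05 s, during which the arm holds its last target. There are 200 camera calls.

## Working session

There is one attempt and no reset: what is moved stays moved. The work goes in short steps, Python scripts to look and compute and a tool call to move; the robot and the scene stay as the last step left them, time stands still between calls to the robot, and variables do not carry over. Pictures are saved under pics/ and viewed, at most 10 in all, crops included, and the job is handed in when it is done.

Besides the shell and the picture viewer there is one more tool, called as name(argument=value, ...) on one line, values as JSON. step_arm: Moves the arm, as the interface text tells. Its arguments: {"type":"object","properties":{"deltas":{"type":"array","items":{"type":"number"}}},"required":["deltas"]}

```bash
mkdir -p pics; ls
cat > h.py <<'E'
from plant import *
import numpy as np, cv2
def P(n):
    c=camera_params(n); R=cv2.Rodrigues(np.array(c['rvec'],float))[0]; t=np.array(c['tvec'],float).ravel(); return np.array(c['mtx'],float),R,t
def ray(cam,uv):
    K,R,t=cam; d=R.T@np.linalg.inv(K)@np.array([*uv,1.]); return -R.T@t,d
def onz(cam,uv,z):
    o,d=ray(cam,uv); return o+d*(z-o[2])/d[2]
def tri(obs):  # [(cam,uv)...]
    A=np.zeros((3,3));b=np.zeros(3)
    for cam,uv in obs:
        o,d=ray(cam,uv); d=d/np.linalg.norm(d); M=np.eye(3)-np.outer(d,d); A+=M;b+=M@o
    p=np.linalg.solve(A,b); 
    return p,[np.linalg.norm(np.cross(p-ray(c,u)[0],ray(c,u)[1]/np.linalg.norm(ray(c,u)[1]))) for c,u in obs]
def proj(cam,p):
    K,R,t=cam; q=K@(R@np.array(p,float)+t); return q[:2]/q[2]
def snap(n,name):
    im=capture(n); cv2.imwrite(f'pics/{name}.png',cv2.cvtColor(im,cv2.COLOR_RGB2BGR)); return im
E
python3 - <<'E'
from h import *
a=snap('scene','s0');b=snap('side','d0');c=snap('wrist','w0')
cv2.imwrite('pics/both0.png',cv2.cvtColor(np.vstack([a,b])[:, :],cv2.COLOR_RGB2BGR))
np.set_printoptions(suppress=True,precision=3)
for n in('scene','side','wrist'):
    K,R,t=P(n); print(n,-R.T@t,R[2],K[0,0])
print(get_obs())
E
```

```text
pics
scene [1093.421  830.783  811.473] [-0.437 -0.695 -0.571] 463.8530706883151
side [242.289 956.179 976.495] [ 0.239 -0.723 -0.648] 388.61400696761626
wrist [ 61.852 526.113 383.314] [ 0.285 -0.08  -0.955] 299.96871895165805
{'time': 0.15, 'joint_positions': array([ 1.155,  0.343,  1.525, -0.   ,  1.275, -0.146]), 'dq': array([-0.002, -0.004, -0.003,  0.   , -0.002,  0.001]), 'tau': array([ -0.   , -43.147, -24.436,   0.072,   0.054,  -0.   ]), 'tool_pos': array([139.817, 505.732, 226.197]), 'tcp_rot': array([-3.14 , -0.   ,  2.872]), 'contact_force': array([-0.752,  0.191, -0.472]), 'moment': array([-0.014, -0.049, -0.   ]), 'finger_force': 0.0, 'grip_width': 91.63873100668806}
```

View pics/s0.png

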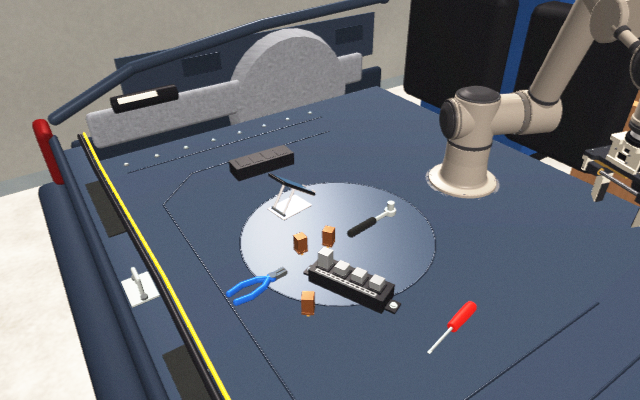

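View pics/d0.png

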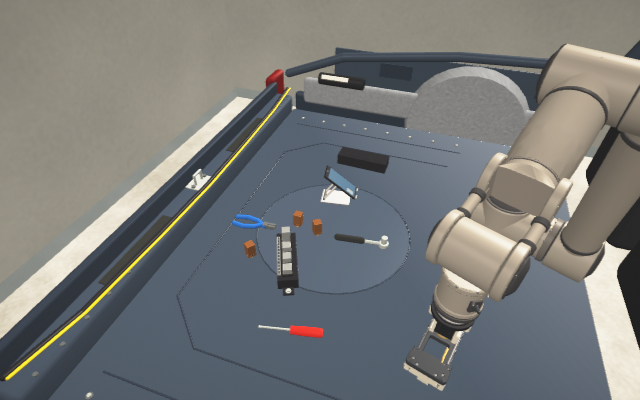

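The scene picture shows the carrier around (350,277), with the tall relay at (326,257), three brown look-alikes, and the phone's back at about (285,195). The side picture shows the tall relay at (286,233) and the phone screen at (341,183). I'll enlarge both.

Run:
```python
import cv2,numpy as np
a=cv2.imread('pics/s0.png');b=cv2.imread('pics/d0.png')
f=lambda i,x,y,w,h,W,H:cv2.resize(i[y:y+h,x:x+w],(W,H),interpolation=cv2.INTER_CUBIC)
A=f(a,300,240,110,75,440,300);B=f(b,265,220,45,75,180,300);B=cv2.resize(b[220:295,265:355],(360,300),interpolation=cv2.INTER_CUBIC)
C=f(a,260,170,110,75,440,300);D=f(b,310,155,90,75,360,300)
cv2.imwrite('pics/z0.png',np.vstack([np.hstack([A,B]),np.hstack([C,D])]))
from h import *
s=P('scene');d=P('side')
np.set_printoptions(suppress=True,precision=1)
print(onz(s,(326,250),88),onz(d,(286,229),88),onz(s,(285,195),73),onz(d,(341,183),78))
```

```text
[621.4 125.2  88. ] [624.3 130.7  88. ] [ 573.2 -157.1   73. ] [ 527.4 -177.2   78. ]
```

View pics/z0.png

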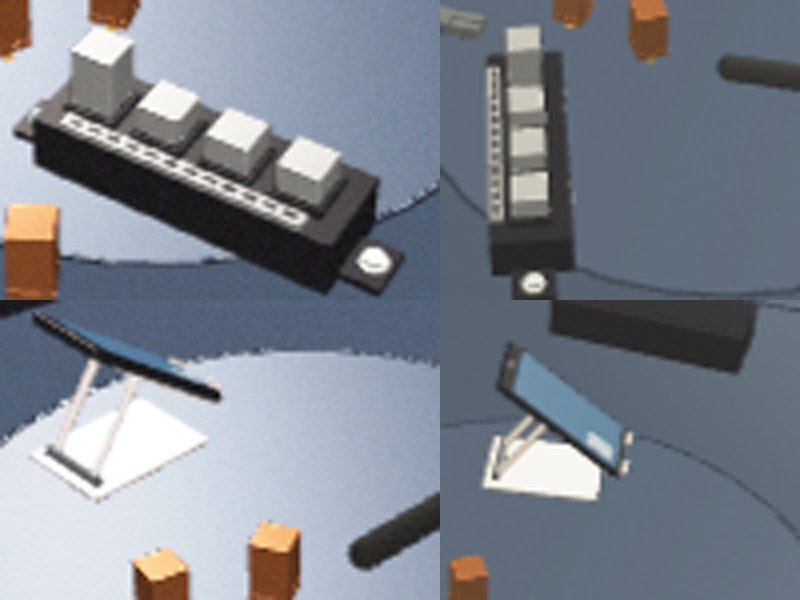

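Run:
```python
from h import *
np.set_printoptions(suppress=True,precision=1)
s=P('scene');d=P('side')
A=[(103,46),(170,100),(238,130),(310,160)];B=[(523,40),(525,103),(529,140),(529,185)]
f=lambda p:(p[0]/4+300,p[1]/4+240); g=lambda p:((p[0]-440)/4+265,p[1]/4+220)
for a,b in zip(A,B): print(tri([(s,f(a)),(d,g(b))]), onz(s,f(a),66))
D=lambda p:((p[0]-440)/4+310,(p[1]-300)/4+155); C=lambda p:(p[0]/4+260,(p[1]-300)/4+170)
print('lens',onz(d,D((509,362)),123)); 
# phone corners in scene/side: top edge near corner, far
for n,c,e in(('topA',(35,317),(500,388)),('botA',(219,398),(617,475))): print(n,tri([(s,C(c)),(d,D(e))]))
```

```text
(array([624.8, 130.7,  86.3]), [np.float64(2.1460768811946638), np.float64(2.1460768811947406)]) [610.7 108.1  66. ]
(array([605.7, 174.2,  64.4]), [np.float64(3.608373392002667), np.float64(3.6083733920026915)]) [605.3 170.8  66. ]
(array([586.9, 213.3,  64.5]), [np.float64(0.6992812182775181), np.float64(0.699281218277482)]) [587.6 213.7  66. ]
(array([569.1, 256.8,  66.1]), [np.float64(0.4399068316296731), np.float64(0.4399068316297905)]) [568.8 256.2  66. ]
lens [ 583.1 -176.6  123. ]
topA (array([ 593.9, -189.7,  109.4]), [np.float64(23.03252072777739), np.float64(23.032520727777353)])
botA (array([ 468. , -162.3,   30.6]), [np.float64(1.4874418070414108), np.float64(1.4874418070413795)])
```

step_arm(deltas=[48, -37, 4, 0, 91, 48, -37, 4, 0, 91, 48, -37, 4, 0, 91, 48, -37, 4, 0, 91, 48, -37, 4, 0, 91, 48, -37, 4, 0, 91, 40, -37, 0, 0, 91, 40, -37, 0, 0, 91, 30, -37, 0, 0, 91, 20, -37, 0, 0, 91])

```text
time: 1.4
tool_pos: [558.9, 134.5, 250.1]
tcp_rot: [-3.141, -0.001, 2.871]
contact_force: [1.1, -0.2, 0.5]
grip_width: 90.7
finger_force: 0.0
```

step_arm(deltas=[8, -19, 0, -10, 91, 8, -19, 0, -10, 91, 8, -19, 0, -10, 91, 8, -19, 0, -10, 91, 8, -19, 0, -10.7, 91, 0, 0, 0, 0, 91, 0, 0, 0, 0, 91, 0, 0, 0, 0, 91, 0, 0, 0, 0, 91, 0, 0, 0, 0, 91])

```text
time: 2.65
tool_pos: [597.8, 41.4, 250.8]
tcp_rot: [3.141, 0.0, 1.988]
contact_force: [0.6, 0.6, -0.6]
grip_width: 90.8
finger_force: 0.0
```

Run:
```python
from h import *
import pickle
c=P('wrist'); snap('wrist','w1'); pickle.dump(c,open('w1.pkl','wb'))
o=get_obs(); print(o['tool_pos'],o['tcp_rot'],o['joint_positions'])
for p in([625,130,88],[583,-177,123],[606,174,66]): print(proj(c,p))
```

```text
[597.8576011   41.31360663 250.79573187] [3.14142505e+00 4.52925038e-05 1.98770563e+00] [-5.88599437e-02  4.65057805e-01  1.26595459e+00  3.69780440e-05
  1.41041053e+00 -4.75775151e-01]
[381.16880105 115.51438427]
[235.50723532 348.96615848]
[380.25814837  67.54386284]
```

View pics/w1.png

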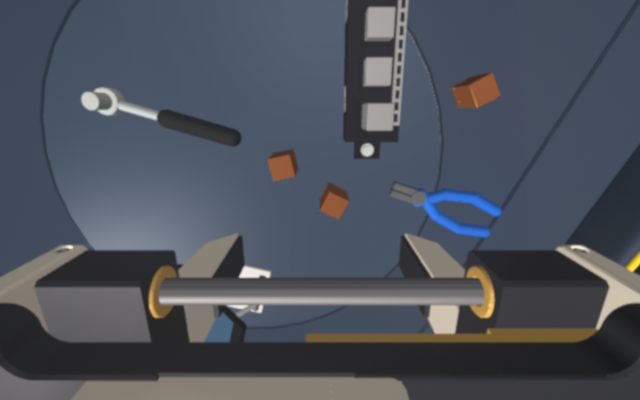

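Wrist view: the tall relay's top is at about (380,117), and the low relays are at (378,71) and (380,22). The row is nearly vertical in the image, and the phone at (225,325) is partly hidden by the gripper. I'll move nearer for a second viewpoint.

step_arm(deltas=[9, 15, -10, 0, 91, 9, 15, -10, 0, 91, 9, 15, -10, 0, 91, 0, 10, -10, 0, 91, 0, 10, -10, 0, 91, 0, 0, 0, 0, 91, 0, 0, 0, 0, 91, 0, 0, 0, 0, 91, 0, 0, 0, 0, 91, 0, 0, 0, 0, 91])

```text
time: 3.95
tool_pos: [625.0, 105.8, 201.0]
tcp_rot: [3.141, 0.0, 1.987]
contact_force: [-1.1, 0.4, -0.3]
grip_width: 91.0
finger_force: 0.0
```

Run:
```python
from h import *
import pickle
c=P('wrist'); im2=snap('wrist','w2'); pickle.dump(c,open('w2.pkl','wb'))
print(get_obs()['tool_pos'])
c1=pickle.load(open('w1.pkl','rb'))
im1=cv2.imread('pics/w1.png')
uv=[proj(c,p) for p in([625,130,88],[606,174,66])]; print(uv)
a=cv2.resize(im1[90:150,345:425],(400,300),interpolation=cv2.INTER_CUBIC)
u,v=[int(x) for x in uv[0]]
print(u,v)
b=cv2.imread('pics/w2.png')[v-50:v+40,u-60:u+60]
cv2.imwrite('pics/z1.png',np.hstack([a,cv2.resize(b,(400,300),interpolation=cv2.INTER_CUBIC)]))
```

```text
[624.97765978 105.86160504 200.90264281]
[array([332.89967684, 171.39725065]), array([332.97156192, 116.38127504])]
332 171
```

View pics/z1.png

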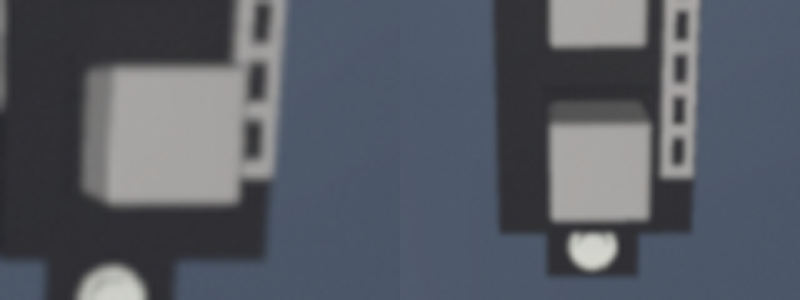

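In the enlarged views, the tall relay's top centre is at w1 (379.6,117.2) and w2 (331.9,172.5), with edges within about 1° of the image axes.

Run:
```python
from h import *
import pickle
np.set_printoptions(suppress=True,precision=1)
c1=pickle.load(open('w1.pkl','rb'));c2=pickle.load(open('w2.pkl','rb'));s=P('scene');d=P('side')
o=[(c1,(379.6,117.2)),(c2,(331.9,172.5))]
e=[(s,(325.7,251.5)),(d,(285.8,230))]
print(tri(o),tri(o+e)); print(onz(*o[0],88),onz(*o[1],88))
# edge direction: side edges of tall top in w2
for a,b in(((149,122),(151,221)),((250,122),(251,221)),((149,122),(248,122)),((150,221),(250,221))):
    f=lambda p:onz(c2,(272+p[0]*.3,121+p[1]*.3),88)
    v=f(b)-f(a);print(np.degrees(np.arctan2(v[1],v[0])),np.linalg.norm(v))
# carrier bottom edge of deck in w2 (z40)
v=onz(c2,(272+292*.3,121+232*.3),40)-onz(c2,(272+100*.3,121+232*.3),40);print(np.degrees(np.arctan2(v[1],v[0])),np.linalg.norm(v))
```

```text
(array([625. , 128. ,  84.3]), [np.float64(0.0270657501833481), np.float64(0.02706575018316527)]) (array([624.8, 128.6,  84.7]), [np.float64(0.5799675683638619), np.float64(0.5192098109606784), np.float64(2.016789064845856), np.float64(2.6506077280406246)])
[624.3 127.9  88. ] [624.6 128.7  88. ]
-65.33581440240611 27.778489199001385
-64.19661308165612 27.79402923420493
23.7613662089853 26.847592197753812
23.758622128981084 27.942643316366457
23.758306905272015 63.39969089369832
```

step_arm(deltas=[-0.2, 10, 0, 0, 91, -0.2, 12.6, -10, 0, 91, 0, 0, -34, 0, 91, 0, 0, -34, 0, 91, 0, 0, -30, 0, 91, 0, 0, -20, 0, 91, 0, 0, -10, 0, 91, 0, 0, 0, 0, 91, 0, 0, 0, 0, 60, 0, 0, 0, 0, 40])

```text
time: 5.25
tool_pos: [625.1, 128.7, 63.8]
tcp_rot: [3.14, 0.001, 1.987]
contact_force: [0.6, -0.6, 0.2]
grip_width: 75.6
finger_force: 0.0
```

step_arm(deltas=[0, 0, 0, 0, 20, 0, 0, 0, 0, 20, 0, 0, 0, 0, 20, 0, 0, 0, 0, 20, 0, 0, 0, 0, 20, 0, 0, 0, 0, 20, 0, 0, 0, 0, 20, 0, 0, 3, 0, 20, 0, 0, 6, 0, 20, 0, 0, 11, 0, 20])

```text
time: 6.5
tool_pos: [624.2, 128.6, 83.1]
tcp_rot: [-3.141, -0.0, 1.987]
contact_force: [-0.7, 2.0, -1.2]
grip_width: 27.9
finger_force: 30.0
```

step_arm(deltas=[0, 0, 12, 0, 20, 0, 0, 0, 0, 20, 0, 0, 0, 0, 20, 0, 0, -5, 0, 20, 0, 0, -5, 0, 20, -2.8, 6.4, 0, 0, 20, -2.8, 6.4, 0, 0, 20, -1.2, 2.7, 0, 0, 20, -1.2, 2.7, 0, 0, 20, -1.2, 2.7, 0, 0, 20])

```text
time: 7.75
tool_pos: [616.5, 148.0, 85.8]
tcp_rot: [3.14, 0.004, 1.987]
contact_force: [1.5, -10.1, 7.2]
grip_width: 28.0
finger_force: 30.0
```

Run:
```python
from h import *
o=get_obs();print(o['tool_pos'],o['contact_force'],o['moment'],o['grip_width'])
a=snap('scene','s3');b=snap('side','d3')
A=a[225:300,290:390];B=b[205:280,245:345]
r=lambda i:cv2.resize(i,(400,300),interpolation=cv2.INTER_CUBIC)
cv2.imwrite('pics/z3.png',cv2.cvtColor(np.hstack([r(A),r(B)]),cv2.COLOR_RGB2BGR))
```

```text
[616.51485494 148.0443488   85.81012196] [  1.45766794 -10.11983632   7.19499787] [-2.03950749 -0.31354517  0.0804262 ] 27.961420145611736
```

View pics/z3.png

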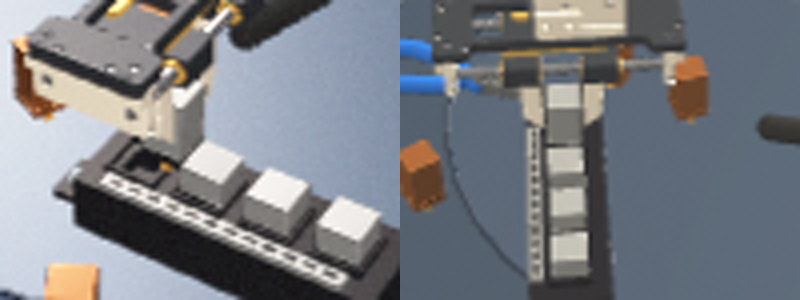

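The relay is out of its socket and pressing on the neighbour with about 10 N. The low relays are still seated. I'll continue the pivot slowly.

step_arm(deltas=[-0.6, 1.4, 0, 0, 20, -0.6, 1.4, 0, 0, 20, -0.6, 1.4, 0, 0, 20, -0.6, 1.4, 0, 0, 20, -0.6, 1.4, 0, 0, 20, -0.6, 1.4, 0, 0, 20, -0.6, 1.4, 0, 0, 20, -0.6, 1.4, 0, 0, 20, 0, 0, 0, 0, 20, 0, 0, 0, 0, 20])

```text
time: 9.1
tool_pos: [613.3, 157.7, 87.3]
tcp_rot: [3.137, 0.006, 1.987]
contact_force: [4.1, -11.0, 8.3]
grip_width: 28.1
finger_force: 30.0
```

Run:
```python
from h import *
o=get_obs();print(o['tool_pos'],o['contact_force'],o['moment'],o['grip_width'])
a=snap('scene','s4');b=snap('side','d4')
A=a[225:300,290:390];B=b[205:280,245:345]
r=lambda i:cv2.resize(i,(400,300),interpolation=cv2.INTER_CUBIC)
cv2.imwrite('pics/z4.png',cv2.cvtColor(np.hstack([r(A),r(B)]),cv2.COLOR_RGB2BGR))
```

```text
[613.34279951 157.69620518  87.30333318] [  4.05584304 -11.04945377   8.32464619] [-2.31459368 -0.56608124  0.03851626] 28.07081757547681
```

View pics/z4.png

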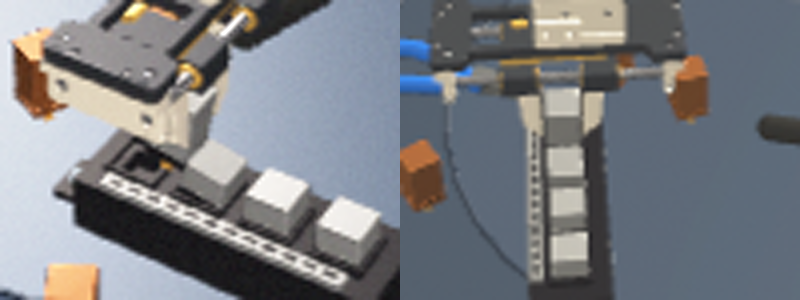

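The relay is pivoting as planned, at about 15–20° so far with steady force and the neighbour still seated. About 14 mm more to go.

step_arm(deltas=[-0.7, 1.6, 0, 0, 20, -0.7, 1.6, 0, 0, 20, -0.7, 1.6, 0, 0, 20, -0.7, 1.6, 0, 0, 20, -0.7, 1.6, 0, 0, 20, -0.7, 1.6, 0, 0, 20, -0.7, 1.6, 0, 0, 20, -0.7, 1.6, 0, 0, 20, 0, 0, 0, 0, 20, 0, 0, 0, 0, 20])

```text
time: 10.45
tool_pos: [607.8, 170.9, 87.5]
tcp_rot: [3.136, 0.006, 1.987]
contact_force: [3.5, -10.3, 9.5]
grip_width: 27.5
finger_force: 30.0
```

Run:
```python
from h import *
o=get_obs();print(o['tool_pos'],o['contact_force'],o['moment'],o['grip_width'])
a=snap('scene','s5');b=snap('side','d5');w=snap('wrist','w5')
A=a[225:300,290:390]
r=lambda i,h=300:cv2.resize(i,(400,h),interpolation=cv2.INTER_CUBIC)
cv2.imwrite('pics/z5.png',cv2.cvtColor(np.hstack([r(A),r(w[150:330,200:440])]),cv2.COLOR_RGB2BGR))
```

```text
[607.84498154 170.8812823   87.51992784] [  3.51462569 -10.34973332   9.51595897] [-2.18281457 -0.52053566  0.03279392] 27.507067544808546
```

View pics/z5.png

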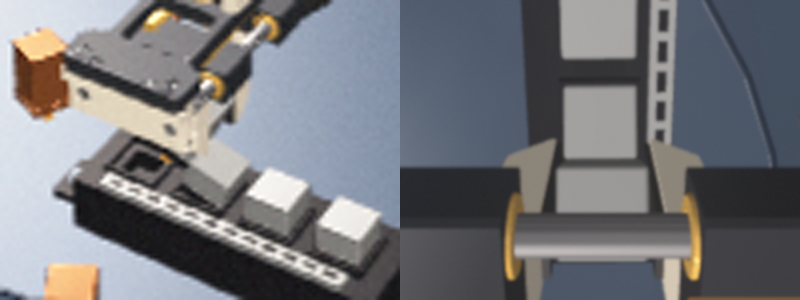

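The relay is at about 38° and the low relays are in place. Now lift away, go over to the phone and turn.

step_arm(deltas=[0, 0, 10, 0, 20, 0, 0, 30, 0, 20, 0, 0, 45, 0, 20, 0, 0, 45, 0, 20, -5, -20, 45, 8, 20, -10, -40, 8, 8, 20, -10, -45, 0, 8, 20, -10, -45, 0, 8, 20, -10, -45, 0, 8, 20, -10, -45, 0, 8, 20])

```text
time: 11.85
tool_pos: [549.3, -67.4, 268.0]
tcp_rot: [3.141, 0.0, 2.83]
contact_force: [0.6, -1.4, -0.2]
grip_width: 27.8
finger_force: 30.0
```

step_arm(deltas=[-10, -40, 0, 8, 20, -10, -25, 0, 0, 20, 0, 0, 0, 0, 20, 0, 0, 0, 0, 20, 0, 0, 0, 0, 20, 0, 0, 0, 0, 20, 0, 0, 0, 0, 20, 0, 0, 0, 0, 20, 0, 0, 0, 0, 20, 0, 0, 0, 0, 20])

```text
time: 13.1
tool_pos: [529.9, -131.5, 267.7]
tcp_rot: [3.142, -0.0, 2.964]
contact_force: [0.5, 0.7, -0.5]
grip_width: 27.9
finger_force: 30.0
```

Run:
```python
from h import *
import pickle
np.set_printoptions(suppress=True,precision=2)
c=P('wrist'); w=snap('wrist','w6'); pickle.dump(c,open('w6.pkl','wb'))
o=get_obs();print(o['tool_pos'],o['tcp_rot'],o['joint_positions'],o['finger_force'],proj(c,[583,-177,123]))
snap('scene','s6');snap('side','d6')
```

```text
[ 529.9  -131.5   267.72] [ 3.14 -0.    2.96] [-0.38  0.35  1.39  0.    1.4  -1.78] 29.998759031295776 [290.29 240.08]
```

View pics/w6.png

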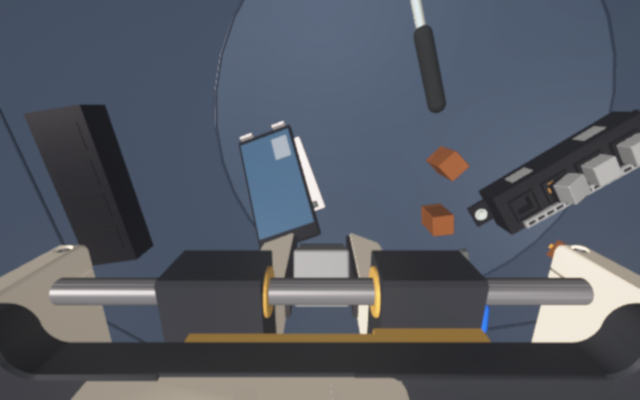

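The wrist view shows the phone with bottom corners at about (241,139) and (290,126), and top right at about (319,236). The relay's top is visible between the fingers at (320,265). I'll fit the phone model to this numerically.

```bash
cat > ph.py <<'E'
from h import *
import pickle
from scipy.optimize import least_squares
def axes(yaw):
    h=np.array([np.cos(yaw),np.sin(yaw),0]);t=np.radians(38);z=np.array([0,0,1.])
    X=np.cos(t)*h+np.sin(t)*z; Z=-np.sin(t)*h+np.cos(t)*z
    return np.column_stack([X,np.cross(Z,X),Z])
def pt(q,l): return np.array([q[0],q[1],73.])+axes(q[2])@np.array(l,float)
def dark(im): return im
E
python3 - <<'E'
from ph import *
np.set_printoptions(suppress=True,precision=2)
c=pickle.load(open('w6.pkl','rb'))
obs=[((-75,36,9),(241,139)),((-75,-36,9),(290,126)),((75,-36,9),(319,236)),((75,36,9),(261,244))]
f=lambda q:np.concatenate([proj(c,pt(q,l))-np.array(u) for l,u in obs])
r=least_squares(f,[530,-170,0.]);q=r.x
print(q[:2],np.degrees(q[2]),f(q).reshape(-1,2)); print('lens',pt(q,(68,0,9)),proj(P('side'),pt(q,(68,0,9))))
# refine: edge points across long edges/bottom edge, using gray gradient
g=cv2.GaussianBlur(cv2.imread('pics/w6.png',0),(3,3),0).astype(float)
im=cv2.imread('pics/w6.png')
for a,b in(((-50,-36,9),(60,-36,9)),((-60,36,9),(40,36,9))):
    for s in(.1,.5,.9):
        l=np.array(a)*(1-s)+np.array(b)*s
        p=proj(c,pt(q,l)); n=proj(c,pt(q,l+np.array([0,1.,0])))-p; n/=np.linalg.norm(n)
        print(l,p,[int(g[int(round(p[1]+k*n[1])),int(round(p[0]+k*n[0]))]) for k in range(-6,7)])
E
```

```text
[ 533.14 -187.05] 16.671391398384472 [[ 40.74 -16.71]
 [-56.82  22.18]
 [-52.6   19.2 ]
 [ 63.54 -16.07]]
lens [ 579.17 -173.27  121.96] [327.96 171.43]
[-39. -36.   9.] [240.23 170.9 ] [93, 93, 93, 94, 94, 94, 94, 93, 89, 81, 77, 89, 104]
[  5. -36.   9.] [249.59 201.03] [90, 92, 92, 92, 89, 81, 76, 76, 87, 103, 111, 113, 113]
[ 49. -36.   9.] [259.85 234.1 ] [83, 81, 76, 77, 92, 109, 117, 119, 119, 118, 118, 118, 118]
[-50.  36.   9.] [287.96 137.63] [183, 182, 182, 178, 164, 135, 116, 98, 80, 58, 58, 58, 73]
[-10.  36.   9.] [298.6 163.9] [111, 111, 111, 108, 97, 74, 70, 74, 118, 184, 234, 244, 245]
[30. 36.  9.] [310.19 192.52] [103, 87, 67, 67, 93, 151, 207, 240, 243, 243, 243, 243, 241]
```

Run:
```python
from ph import *
np.set_printoptions(suppress=True,precision=2)
c=pickle.load(open('w6.pkl','rb'));d=P('side')
obs=[((-75,-36,9),(241,139)),((-75,36,9),(290,126)),((75,36,9),(319,236)),((75,-36,9),(261,244))]
def fit(obs):
    f=lambda q:np.concatenate([proj(c,pt(q,l))-np.array(u) for l,u in obs])
    r=least_squares(f,[530,-170,0.],loss='soft_l1');q=r.x
    print(q[:2],np.degrees(q[2]),f(q).reshape(-1,2).tolist()); return q
q=fit(obs);fit(obs[:3])
L=pt(q,(68,0,9));print('lens',L,proj(d,L),'side saw (327.5,170.5)',proj(c,L))
g=cv2.cvtColor(cv2.imread('pics/w6.png'),cv2.COLOR_BGR2GRAY).astype(float)
for a,b,nv in(((-50,-36,9),(60,-36,9),(0,1,0)),((-60,36,9),(60,36,9),(0,1,0)),((-75,-20,9),(-75,20,9),(1,0,0)),((75,10,9),(75,30,9),(1,0,0))):
    for s in(.1,.5,.9):
        l=np.array(a)*(1-s)+np.array(b)*s
        p=proj(c,pt(q,l)); n=proj(c,pt(q,l+np.array(nv)))-p; n/=np.linalg.norm(n)
        print(l,p,[int(g[int(round(p[1]+k*n[1])),int(round(p[0]+k*n[0]))]) for k in range(-6,7)])
```

```text
[ 532.72 -185.41] 6.274669512054606 [[-0.7768590324313607, 0.5046632368660937], [3.5000539932549373, -2.8762390984585835], [0.8367849349796757, -0.41721358983863865], [-3.7112005361416323, 8.609436269379898]]
[ 533.25 -186.46] 6.125849232518861 [[-1.3700360693838434, 0.9479064913754769], [2.919770398979324, -2.272844779741746], [-0.13027516198906142, 0.2850313120647172]]
lens [ 580.48 -180.15  121.96] [328.19 170.34] side saw (327.5,170.5) [287.11 238.08]
[-39. -36.   9.] [243.86 163.63] [94, 93, 92, 89, 76, 71, 89, 107, 112, 111, 110, 110, 110]
[  5. -36.   9.] [248.67 195.52] [92, 92, 92, 93, 91, 83, 72, 87, 107, 112, 113, 113, 113]
[ 49. -36.   9.] [253.94 230.41] [84, 85, 84, 84, 84, 85, 82, 75, 71, 91, 113, 118, 118]
[-48.  36.   9.] [297.67 140.91] [75, 60, 108, 190, 240, 245, 245, 238, 184, 126, 126, 98, 97]
[ 0. 36.  9.] [305.65 174.99] [106, 79, 58, 68, 130, 226, 243, 244, 245, 245, 245, 244, 235]
[48. 36.  9.] [314.46 212.63] [114, 112, 99, 65, 52, 52, 54, 75, 92, 95, 94, 95, 95]
[-75. -16.   9.] [254.85 135.01] [96, 96, 95, 95, 95, 95, 91, 80, 64, 56, 75, 97, 108]
[-75.   0.   9.] [266.65 131.38] [97, 97, 96, 97, 97, 96, 88, 74, 58, 59, 78, 105, 111]
[-75.  16.   9.] [278.53 127.73] [146, 223, 223, 187, 152, 128, 82, 59, 66, 89, 105, 111, 113]
[75. 12.  9.] [298.73 241.33] [58, 59, 58, 57, 55, 53, 63, 80, 87, 87, 76, 77, 74]
[75. 20.  9.] [305.74 239.42] [59, 58, 57, 57, 55, 55, 69, 85, 94, 92, 82, 71, 69]
[75. 28.  9.] [312.77 237.51] [58, 57, 55, 54, 55, 76, 90, 90, 94, 95, 95, 92, 82]
```

Run:
```python
from ph import *
np.set_printoptions(suppress=True,precision=2)
c=pickle.load(open('w6.pkl','rb'));d=P('side')
q0=np.array([532.72,-185.41,np.radians(6.2747)])
E=[((-39,-36,9),-2.2,1),((5,-36,9),-.7,1),((49,-36,9),.9,1),((-48,36,9),-4.3,1),((0,36,9),-2.1,1),((48,36,9),.8,1),((-75,-16,9),.9,0),((-75,0,9),.7,0),((-75,16,9),.1,0),((75,12,9),.4,0),((75,20,9),.1,0),((75,28,9),-.8,0)]
T=[]
for l,k,ax in E:
    p=proj(c,pt(q0,l));v=np.eye(3)[ax];n=proj(c,pt(q0,np.array(l)+v))-p;n/=np.linalg.norm(n);t=np.array([-n[1],n[0]]);T.append((p+k*n,))
def f(q):
    r=[]
    for (l,k,ax),(m,) in zip(E,T):
        p=proj(c,pt(q,l));e=np.eye(3)[1-ax];t=proj(c,pt(q,np.array(l)+e))-p;t/=np.linalg.norm(t)
        r.append(t[0]*(m-p)[1]-t[1]*(m-p)[0])
    return np.array(r)
r=least_squares(f,q0,loss='soft_l1');q=r.x;print(q[:2],np.degrees(q[2]),f(q))
L=pt(q,(68,0,9));A=axes(q[2]);print('lens',L,proj(d,L),'target pins',L+100*A[:,2],A)
np.save('phone.npy',q)
```

```text
[ 534.02 -186.9 ] 10.187377689313472 [-0.49 -0.17  0.21  0.52  0.31 -0.38 -0.71 -0.02  0.28  0.12  0.29 -0.14]
lens [ 581.31 -178.4   121.96] [327.83 170.56] target pins [ 520.71 -189.29  200.76] [[ 0.78 -0.18 -0.61]
 [ 0.14  0.98 -0.11]
 [ 0.62  0.    0.79]]
```

step_arm(deltas=[-8, -10, 0, 4, 20, -8, -12, 0, 4, 20, -8, -12, 0, 4, 20, -8, -12, -8, 4, 20, -6, -10, -12, 4.4, 20, -3.3, -7.6, -12, 0, 20, 0, 0, -8, 0, 20, 0, 0, -4, 0, 20, 0, 0, 0, 0, 20, 0, 0, 0, 0, 20])

```text
time: 14.5
tool_pos: [488.9, -194.9, 224.1]
tcp_rot: [-3.141, 0.001, -2.963]
contact_force: [-0.2, -0.6, -0.9]
grip_width: 28.1
finger_force: 30.0
```

Run:
```python
from ph import *
np.set_printoptions(suppress=True,precision=2)
c=P('wrist'); w=snap('wrist','w7'); pickle.dump(c,open('w7.pkl','wb'))
o=get_obs();print(o['tool_pos'],o['tcp_rot'],o['finger_force'])
a=snap('scene','s7');b=snap('side','d7')
q=np.load('phone.npy');A=axes(q[2]);L=pt(q,(68,0,9));pin=L+100*A[:,2]
s=P('scene');d=P('side')
def crop(im,c,k,w,h):
    u=proj(c,k).astype(int);print(u);x,y=u[0]-w//2,u[1]-h//2;print('off',x,y); return im[y:y+h,x:x+w]
r=lambda i,W:cv2.resize(i,(W,300),interpolation=cv2.INTER_CUBIC)
S=r(crop(a,s,pin,80,60),400);D=r(crop(b,d,pin,80,60),400);W=cv2.resize(w[225:325,250:390],(420,300),interpolation=cv2.INTER_CUBIC)
cv2.imwrite('pics/z7.png',cv2.cvtColor(np.vstack([np.hstack([S,D]),np.hstack([W,np.zeros((300,380,3),np.uint8)])]),cv2.COLOR_RGB2BGR))
# predicted top corners & underside corners in wrist for tilts
tcp=np.array(o['tool_pos']);th=o['tcp_rot'][2]-np.pi/2;hy=np.array([np.cos(th),np.sin(th),0]);hx=np.array([np.sin(th),-np.cos(th),0]);z=np.array([0,0,1.])
for t in(25,38,50):
    t=np.radians(t);Z=np.cos(t)*z-np.sin(t)*hx;X=np.cos(t)*hx+np.sin(t)*z
    C=tcp+[0,0,19]-42.5*Z
    print(np.degrees(t),[proj(c,C+48*Z+i*14*X+j*14*hy).round(1).tolist() for i,j in((1,1),(1,-1),(-1,-1),(-1,1))],'pins',A.T@(C-11*Z-L))
```

```text
[ 488.91 -194.96  224.13] [-3.14  0.   -2.96] 29.99882072210312
[292 146]
off 252 116
[345 154]
off 305 124
25.0 [[351.8, 299.3], [295.3, 299.3], [295.9, 242.2], [351.0, 242.2]] pins [-11.4    0.07 101.15]
38.0 [[352.4, 297.1], [294.8, 297.1], [296.4, 240.4], [350.4, 240.4]] pins [ 0.63  0.08 99.78]
50.0 [[352.8, 293.6], [294.4, 293.7], [296.9, 240.2], [349.8, 240.1]] pins [ 11.76   0.09 100.95]
```

View pics/z7.png

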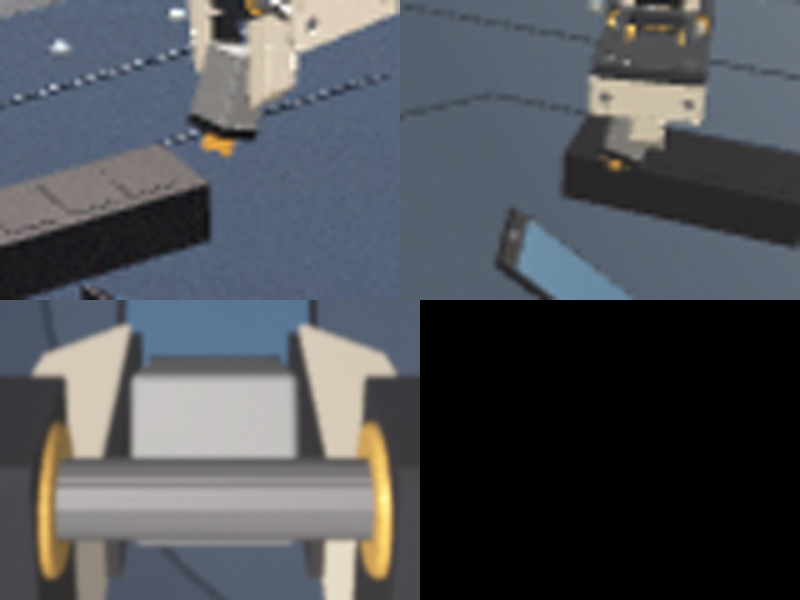

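The scene crop shows the pins at about (295.4,145), and the side crop shows them at about (347.4,156.6). The wrist crop shows the relay's top face with its near edge at row 250, far edge at row 306.7 and columns 294–348.7, plus the side face down to row 243.7. I'll fit the relay pose to these.

Run:
```python
from ph import *
np.set_printoptions(suppress=True,precision=2)
c=pickle.load(open('w7.pkl','rb'));s=P('scene');d=P('side');q=np.load('phone.npy');A=axes(q[2]);L=pt(q,(68,0,9))
tcp=np.array([488.91,-194.96,224.13]);th=-2.963-np.pi/2+2*np.pi
hy=np.array([np.cos(th),np.sin(th),0]);hx=np.array([np.sin(th),-np.cos(th),0]);z=np.array([0,0,1.])
p=tri([(s,(295.2,145.5)),(d,(347.6,157))]);print('pins tri',p,A.T@(p[0]-L))
def pose(v):
    t=v[0];Z=np.cos(t)*z-np.sin(t)*hx;X=np.cos(t)*hx+np.sin(t)*z
    return tcp+[0,0,19]+v[1]*hx+v[2]*z+v[3]*hy,X,Z   # top centre
def f(v,full=0):
    T,X,Z=pose(v);P_=lambda i,j,k:proj(c,T+i*14*X+j*14*hy-k*Z)
    n1,n2,fa=P_(-1,1,0),P_(-1,-1,0),P_(1,0,0);u=P_(-1,0,48)
    pin=T-59*Z
    sc=T-44*Z
    r=[n1[1]-250,n1[0]-348.7,n2[0]-294,fa[1]-306.7]
    r+=list((proj(s,pin)-[295.2,145.5])*.7)+list((proj(d,pin)-[347.6,157])*.7)
    r+=[(u[1]-243.7)*(1 if full else .5)]
    return np.array(r)
for t0 in(15,25,32,38,45,52):
    r=least_squares(lambda w:f([np.radians(t0),*w]),[0,0,0]);print(t0,r.x,(r.fun**2).sum(),r.fun)
r=least_squares(f,[.6,0,0,0]);v=r.x;T,X,Z=pose(v);print(np.degrees(v[0]),v[1:],r.fun)
print('pins lens frame',A.T@(T-59*Z-L),'top',A.T@(T-L),'ang',np.degrees(np.arccos(Z@A[:,2])))
# scene axis direction: relay left edge (203,60)->(192,118) crop
for t0 in(15,25,38,50):
    T,X,Z=pose([np.radians(t0),*v[1:]]);e=proj(s,T-48*Z)-proj(s,T);g=proj(d,T-48*Z+14*X)-proj(d,T-48*Z-14*X)
    print(t0,'scene axis',e/np.linalg.norm(e),'side foot',g)
```

```text
pins tri (array([ 511.73, -189.18,  196.33]), [np.float64(3.893304350321904), np.float64(3.8933043503218436)]) [ -9.67   1.7  101.94]
15 [ 2.97  4.65 -1.1 ] 21.65870622446031 [ 1.88  0.26 -0.38 -0.3   0.96  1.46  1.08 -0.06 -3.69]
25 [ 0.84  6.57 -1.06] 5.721189523481664 [-0.78  0.35 -0.3   0.05 -0.48  0.88 -0.31 -1.07  1.62]
32 [-0.44  7.53 -1.02] 43.39327421334946 [-2.09  0.35 -0.16 -0.36 -1.47  0.33 -1.24 -1.87  5.61]
38 [-1.38  8.12 -0.99] 109.4490185837196 [-2.81  0.32  0.01 -1.14 -2.28 -0.24 -2.   -2.62  9.17]
45 [-2.24  8.45 -0.95] 229.66042671783828 [-3.16  0.21  0.26 -2.56 -3.2  -1.   -2.82 -3.54 13.46]
52 [-2.7   8.19 -0.91] 402.1820884363743 [-2.93  0.02  0.61 -4.55 -4.07 -1.8  -3.61 -4.46 17.88]
21.968446676101937 [ 1.44  6.06 -1.07] [-0.07  0.34 -0.34  0.06 -0.05  1.08  0.11 -0.75 -0.04]
pins lens frame [-10.8   -1.01 100.46] top [  5.5   -1.03 157.17] ang 16.0315682109314
15 scene axis [-0.16  0.99] side foot [-7.39 -2.39]
25 scene axis [-0.28  0.96] side foot [-6.85 -3.43]
38 scene axis [-0.43  0.9 ] side foot [-5.87 -4.63]
50 scene axis [-0.55  0.83] side foot [-4.7  -5.55]
```

Run:
```python
from ph import *
np.set_printoptions(suppress=True,precision=1)
s0=cv2.imread('pics/s0.png',0).astype(float);d0=cv2.imread('pics/d0.png',0).astype(float)
for n,i0,cam in(('s',s0,'scene'),('d',d0,'side')):
  K=P(cam)
  for k,p in enumerate(([606,171,60],[587,213,60],[569,256,60])):
    u,v=proj(K,p).astype(int);h=9
    t=i0[v-h:v+h+1,u-h:u+h+1].astype(np.uint8)
    for f in('4','5','6','7'):
        if f in'45' and k==0: pass
        im=cv2.imread(f'pics/{n}{f}.png',0);w=im[v-h-6:v+h+7,u-h-6:u+h+7]
        r=cv2.matchTemplate(w,t,cv2.TM_CCOEFF_NORMED);_,m,_,l=cv2.minMaxLoc(r)
        print(n,k,f,l[0]-6,l[1]-6,round(m,3),'absdiff',np.abs(im[v-h:v+h+1,u-h:u+h+1]-i0[v-h:v+h+1,u-h:u+h+1]).mean())
```

```text
s 0 4 1 0 0.803 absdiff 29.343490304709142
s 0 5 2 1 0.724 absdiff 33.38781163434903
s 0 6 1 0 0.789 absdiff 28.515235457063714
s 0 7 1 0 0.788 absdiff 28.437673130193907
s 1 4 0 0 0.997 absdiff 2.1689750692520775
s 1 5 0 0 0.992 absdiff 2.6315789473684212
s 1 6 0 0 0.993 absdiff 2.7645429362880884
s 1 7 0 0 0.993 absdiff 2.6786703601108033
s 2 4 0 0 0.999 absdiff 1.703601108033241
s 2 5 0 0 0.999 absdiff 1.7229916897506925
s 2 6 0 0 0.999 absdiff 1.7590027700831026
s 2 7 0 0 0.999 absdiff 1.745152354570637
d 0 4 0 1 0.829 absdiff 15.10803324099723
d 0 5 0 2 0.704 absdiff 26.434903047091414
d 0 6 0 0 0.841 absdiff 19.592797783933516
d 0 7 0 0 0.842 absdiff 19.74515235457064
d 1 4 0 0 0.973 absdiff 5.637119113573407
d 1 5 0 0 0.969 absdiff 6.332409972299169
d 1 6 0 0 0.972 absdiff 6.166204986149585
d 1 7 0 0 0.972 absdiff 6.362880886426593
d 2 4 0 0 1.0 absdiff 2.5373961218836567
d 2 5 0 0 1.0 absdiff 2.592797783933518
d 2 6 0 0 1.0 absdiff 2.6260387811634347
d 2 7 0 0 1.0 absdiff 2.92797783933518
```

Run:
```python
from ph import *
np.set_printoptions(suppress=True,precision=1)
c=pickle.load(open('w6.pkl','rb'));s=P('scene');d=P('side')
for u in((30,115),(77,108),(133,262),(83,187)): print('w',onz(c,u,45))
# D crop corners of cover top in side: (552,300..)? and scene d0 (338,150),(389,156)
for u in((363,155),): print('d',onz(d,u,45))
print('s',onz(s,(261,159),45))
# label the cover's dark region in side & scene by floodish threshold
for n,cam,box in(('d0',d,(330,140,400,180)),('s0',s,(222,140,302,185))):
    g=cv2.cvtColor(cv2.imread(f'pics/{n}.png'),cv2.COLOR_BGR2HSV)[...,1]; im=cv2.imread(f'pics/{n}.png').astype(int)
    x0,y0,x1,y1=box; m=((im[...,0]-im[...,2]<22)&(im.max(2)<110))[y0:y1,x0:x1].astype(np.uint8)
    k,l,st,ce=cv2.connectedComponentsWithStats(m);i=1+np.argmax(st[1:,4]);cn=cv2.findContours((l==i).astype(np.uint8),0,2)[0][0]
    a=cv2.approxPolyDP(cn,2.5,True)[:,0]+[x0,y0];print(n,st[i],a.tolist())
    for p in a: print(p,onz(cam,p,45),onz(cam,p,0))
# low relay1 now in w6: top-face corners as bright blob
im=cv2.imread('pics/w6.png',0);
for k,p in enumerate(([606,171,66],[587,213,66],[569,256,66])):
    u=proj(c,p);print(k,u)
np.save('crop.npy',im[140:220,540:640])
x=im[150:215,545:610];b=(x>140).astype(np.uint8);k,l,st,ce=cv2.connectedComponentsWithStats(b);print(st[1:],ce[1:]+[545,150])
```

```text
w [ 397.7 -469.9   45. ]
w [ 400.2 -410.1   45. ]
w [ 611.  -418.7   45. ]
w [ 494.8 -443.5   45. ]
d [ 503.8 -440.5   45. ]
s [ 510.7 -431.9   45. ]
d0 [  7   6  54  28 956] [[340, 146], [337, 163], [385, 172], [390, 155]]
[340 146] [ 617.5 -476.    45. ] [ 635.7 -545.2   -0. ]
[337 163] [ 592.1 -344.9   45. ] [ 609.  -407.7    0. ]
[385 172] [ 389.4 -349.5   45. ] [ 396.5 -412.6   -0. ]
[390 155] [ 393.8 -480.    45. ] [ 401.1 -549.4    0. ]
s0 [  5  12  67  29 813] [[293, 152], [282, 156], [276, 153], [279, 157], [273, 156], [253, 165], [249, 163], [245, 165], [249, 166], [243, 165], [239, 169], [227, 162], [231, 173], [241, 180], [293, 164]]
[293 152] [ 396.3 -412.4   45. ] [ 355.4 -485.4    0. ]
[282 156] [ 441.8 -409.4   45. ] [ 403.6 -482.2    0. ]
[276 153] [ 448.3 -439.9   45. ] [ 410.4 -514.5    0. ]
[279 157] [ 453.7 -409.1   45. ] [ 416.1 -481.9    0. ]
[273 156] [ 467.1 -427.1   45. ] [ 430.4 -500.9    0. ]
[253 165] [ 551.4 -410.9   45. ] [ 519.6 -483.8    0. ]
[249 163] [ 556.4 -430.6   45. ] [ 524.9 -504.7    0. ]
[245 165] [ 573.3 -426.2   45. ] [ 542.8 -500.     0. ]
[249 166] [ 565.3 -412.6   45. ] [ 534.3 -485.6    0. ]
[243 165] [ 578.8 -430.    45. ] [ 548.6 -504.     0. ]
[239 169] [ 601.1 -413.7   45. ] [ 572.2 -486.7    0. ]
[227 162] [ 614.4 -479.2   45. ] [ 586.3 -556.1    0. ]
[231 173] [ 633.4 -405.2   45. ] [ 606.4 -477.8    0. ]
[241 180] [ 625.3 -347.6   45. ] [ 597.9 -416.7    0. ]
[293 164] [ 438.9 -340.7   45. ] [ 400.5 -409.5    0. ]
0 [572.6 191.7]
1 [609.1 171.1]
2 [648.  150.2]
[[   0    8   65   57 1030]
 [  45   17    1    1    1]] [[583.1 185.6]
 [590.  167. ]]
```

The first push gave only about 22°, because the loose neighbour leaned. It has settled back, and I won't press on it again. I'll finish the pivot by pressing the pin tips down on the cover's flat top while drawing the tool back. The cover centre is at about (505,-443) and its top is 45 mm up. The tool moves back less than 20 mm, so the cover cannot shift 30 mm.

step_arm(deltas=[7, -40, 5, 0, 20, 8, -52, 0, 0, 20, 8, -52, 0, 0, 20, 8, -52, 0, 0, 20, 8, -52, -20, 0, 20, 0, 0, -40, 0, 20, 0, 0, -40, 0, 20, 0, 0, -30, 0, 20, 0, 0, -13, 0, 20, 0, 0, 0, 0, 20])

```text
time: 15.9
tool_pos: [527.6, -442.9, 85.4]
tcp_rot: [3.141, -0.001, -2.963]
contact_force: [0.2, 0.4, -0.9]
grip_width: 28.1
finger_force: 30.0
```

step_arm(deltas=[0, 0, -1.5, 0, 20, 0, 0, -1.5, 0, 20, 0, 0, -1.5, 0, 20, -1, -0.2, -1, 0, 20, -1.5, -0.3, -0.5, 0, 20, -1.5, -0.3, -0.5, 0, 20, -1.5, -0.3, -0.5, 0, 20, -1.5, -0.3, -0.5, 0, 20, 0, 0, 0, 0, 20, 0, 0, 0, 0, 20])

```text
time: 17.15
tool_pos: [520.6, -444.5, 78.3]
tcp_rot: [3.142, 0.0, -2.963]
contact_force: [0.6, 0.0, 0.4]
grip_width: 27.9
finger_force: 30.0
```

step_arm(deltas=[-1, -0.2, -0.8, 0, 20, -1, -0.2, -0.8, 0, 20, -1, -0.2, -0.8, 0, 20, -1.5, -0.3, -0.7, 0, 20, -1.5, -0.3, -0.7, 0, 20, -1.5, -0.3, -0.7, 0, 20, -1.5, -0.3, -0.7, 0, 20, -1.5, -0.3, -0.7, 0, 20, 0, 0, 0, 0, 20, 0, 0, 0, 0, 20])

```text
time: 18.4
tool_pos: [511.7, -447.2, 74.4]
tcp_rot: [-3.138, 0.004, -2.963]
contact_force: [2.4, 2.0, 8.7]
grip_width: 27.8
finger_force: 30.0
```

Run:
```python
from h import *
o=get_obs();print(o['tool_pos'],o['contact_force'],o['moment'])
```

```text
[ 511.73411078 -447.17187801   74.41228104] [2.40215285 2.04198012 8.720052  ] [ 0.39270469 -0.90206482 -0.02795961]
```

step_arm(deltas=[-1, -0.2, -0.4, 0, 20, -1, -0.2, -0.4, 0, 20, -1, -0.2, -0.4, 0, 20, -1, -0.2, -0.4, 0, 20, -1, -0.2, -0.4, 0, 20, -1, -0.2, -0.4, 0, 20, -1, -0.2, -0.3, 0, 20, -1, -0.2, -0.3, 0, 20, 0, 0, 0, 0, 20, 0, 0, 0, 0, 20])

```text
time: 19.65
tool_pos: [504.0, -448.8, 71.5]
tcp_rot: [-3.138, 0.004, -2.963]
contact_force: [4.1, 0.9, 8.3]
grip_width: 28.0
finger_force: 30.0
```

Run:
```python
from ph import *
np.set_printoptions(suppress=True,precision=2)
o=get_obs();print(o['tool_pos'],o['contact_force'],o['moment'])
def prof(name):
    g=cv2.imread(f'pics/{name}.png',0)
    print(name,[int(x) for x in g[225:285,318:326].mean(1)]);print([int(x) for x in g[295:320,318:326].mean(1)])
snap('wrist','w8');prof('w7');prof('w8')
```

```text
[ 504.   -448.8    71.47] [4.11 0.85 8.25] [ 0.35 -1.02 -0.02]
w7 [113, 113, 113, 113, 113, 113, 113, 113, 113, 113, 113, 113, 113, 113, 113, 113, 113, 111, 98, 89, 90, 92, 92, 97, 117, 147, 172, 187, 194, 195, 195, 194, 195, 195, 195, 195, 195, 195, 195, 195, 195, 195, 195, 195, 195, 195, 195, 195, 195, 195, 194, 186, 152, 107, 97, 106, 114, 116, 123, 144]
[154, 145, 142, 143, 142, 140, 135, 130, 124, 124, 137, 130, 106, 95, 94, 94, 94, 94, 94, 94, 94, 94, 93, 92, 89]
w8 [56, 55, 55, 56, 56, 56, 57, 57, 57, 57, 56, 55, 55, 56, 58, 58, 59, 59, 60, 59, 60, 60, 63, 89, 139, 180, 202, 211, 212, 212, 213, 213, 213, 213, 213, 213, 214, 214, 214, 214, 214, 214, 215, 215, 215, 215, 215, 215, 215, 215, 215, 206, 169, 119, 108, 119, 128, 130, 137, 161]
[173, 163, 160, 160, 159, 157, 152, 147, 139, 141, 157, 143, 95, 66, 62, 61, 61, 61, 61, 61, 61, 61, 60, 61, 61]
```

step_arm(deltas=[0, 0, 10, 0, 20, 0, 0, 30, 0, 20, 0, 0, 50, 0, 20, 0, 20, 50, 0, 20, -3, 45, 13, 0, 20, -3, 50, 0, 0, 20, -3, 50, 0, 0, 20, -3, 50, 0, 0, 20, -3, 30, 0, 0, 20, 0, 9, 0, 0, 20])

```text
time: 20.95
tool_pos: [486.4, -192.8, 222.6]
tcp_rot: [3.141, -0.001, -2.961]
contact_force: [-0.3, 0.1, -0.6]
grip_width: 27.7
finger_force: 30.0
```

step_arm(deltas=[0, 0, 0, 0, 20, 0, 0, 0, 0, 20, 0, 0, 0, 0, 20, 0, 0, 0, 0, 20, 0, 0, 0, 0, 20, 0, 0, 0, 0, 20, 0, 0, 0, 0, 20, 0, 0, 0, 0, 20, 0, 0, 0, 0, 20, 0, 0, 0, 0, 20])

```text
time: 22.2
tool_pos: [487.1, -194.2, 222.4]
tcp_rot: [3.142, 0.0, -2.963]
contact_force: [0.2, -0.5, -0.1]
grip_width: 28.0
finger_force: 30.0
```

Run:
```python
from ph import *
np.set_printoptions(suppress=True,precision=2)
o=get_obs();print(o['tool_pos'],o['tcp_rot'],o['contact_force'])
c=P('wrist');snap('wrist','w9');a=snap('scene','s9');b=snap('side','d9');pickle.dump(c,open('w9.pkl','wb'))
s=P('scene');d=P('side');q=np.load('phone.npy');A=axes(q[2]);L=pt(q,(68,0,9));pin=L+100*A[:,2]
def orange(n,k):
    im=cv2.imread(f'pics/{n}.png');u=proj(k,pin).astype(int);x,y=u-22;h=cv2.cvtColor(im[y:y+44,x:x+44],cv2.COLOR_BGR2HSV)
    m=cv2.inRange(h,(8,110,90),(30,255,255));kk,l,st,ce=cv2.connectedComponentsWithStats(m)
    for i in range(1,kk): print(n,st[i].tolist(),ce[i]+[x,y],'bbox0',st[i][:2]+[x,y])
for n,k in(('s7',s),('d7',d),('s9',s),('d9',d)): orange(n,k)
print('pred',proj(s,pin+6*A[:,2]),proj(d,pin+6*A[:,2]))
g=cv2.imread('pics/w9.png',0);print([int(x) for x in g[235:285,318:326].mean(1)]);print([int(x) for x in g[295:320,318:326].mean(1)]);
for r in(255,262,270): print([int(x) for x in g[r,285:305]],[int(x) for x in g[r,340:360]])
```

```text
[ 487.12 -194.16  222.36] [ 3.14  0.   -2.96] [ 0.23 -0.52 -0.07]
s7 [22, 19, 7, 4, 17] [295.   144.35] bbox0 [292 143]
d7 [38, 0, 1, 1, 1] [361. 132.] bbox0 [361 132]
d7 [24, 24, 2, 2, 4] [347.5 156.5] bbox0 [347 156]
s9 [22, 18, 6, 5, 22] [294.14 144.  ] bbox0 [292 142]
d9 [28, 0, 1, 1, 1] [351. 132.] bbox0 [351 132]
d9 [38, 1, 1, 1, 1] [361. 133.] bbox0 [361 133]
d9 [22, 23, 4, 3, 8] [346.62 156.25] bbox0 [345 155]
pred [293.84 144.29] [346.49 153.39]
[113, 113, 113, 113, 113, 113, 113, 113, 113, 113, 114, 114, 113, 114, 136, 162, 181, 188, 190, 190, 190, 190, 190, 190, 190, 190, 191, 190, 191, 191, 191, 192, 192, 191, 191, 192, 192, 192, 192, 192, 192, 184, 150, 107, 96, 105, 113, 116, 122, 143]
[153, 145, 142, 142, 142, 139, 135, 130, 123, 124, 137, 131, 106, 95, 94, 94, 94, 94, 93, 93, 93, 94, 94, 93, 93]
[203, 201, 192, 161, 107, 66, 55, 61, 88, 140, 179, 191, 193, 194, 193, 193, 193, 193, 193, 193] [188, 187, 187, 187, 187, 187, 178, 152, 117, 80, 61, 58, 68, 108, 163, 197, 204, 203, 202, 202]
[198, 178, 131, 79, 57, 56, 55, 62, 98, 149, 183, 193, 192, 193, 193, 193, 193, 193, 193, 193] [189, 189, 189, 189, 189, 187, 181, 159, 123, 84, 62, 58, 57, 58, 80, 135, 185, 201, 203, 203]
[143, 89, 60, 57, 55, 53, 52, 64, 107, 157, 186, 193, 193, 194, 194, 193, 194, 194, 193, 193] [191, 190, 189, 190, 190, 188, 182, 166, 133, 93, 66, 60, 59, 58, 58, 63, 97, 156, 198, 204]
```

Run:
```python
from ph import *
np.set_printoptions(suppress=True,precision=2)
s=P('scene');d=P('side');q=np.load('phone.npy');A=axes(q[2]);L=pt(q,(68,0,9))
z=np.array([0,0,1.])
def run(cn,tcp,near,far,lx,rx,ps,pd):
    c=pickle.load(open(cn,'rb'));tcp=np.array(tcp);th=-2.963-np.pi/2
    hy=np.array([np.cos(th),np.sin(th),0]);hx=np.array([np.sin(th),-np.cos(th),0])
    def pose(v):
        t=v[0];Z=np.cos(t)*z-np.sin(t)*hx;X=np.cos(t)*hx+np.sin(t)*z
        return tcp+[0,0,19]+v[1]*hx+v[2]*z+v[3]*hy,X,Z
    def f(v):
        T,X,Z=pose(v);n=lambda i,j,k:proj(c,T+i*14*X+j*14*hy-k*Z)
        r=[n(-1,0,0)[1]-near,n(-.6,1,0)[0]-rx,n(-.6,-1,0)[0]-lx,n(1,0,0)[1]-far]
        return np.array(r+list((proj(s,T-54*Z)-ps)*1)+list((proj(d,T-54*Z)-pd)*.5))
    for t in(15,20,25,30,35,40,45,50):
        r=least_squares(lambda w:f([np.radians(t),*w]),[0,0,0]);T,X,Z=pose([np.radians(t),*r.x])
        print(t,r.x,(r.fun**2).sum().round(2),r.fun,'side edge rows',[round(proj(c,T-14*X-k*Z)[1],1) for k in(0,44)],'pins',A.T@(T-59*Z-L))
run('w7.pkl',[488.91,-194.96,224.13],250,306.7,294,348.7,[295,144.35],[347.5,156.5]);print()
run('w9.pkl',[487.12,-194.16,222.36],249.3,306.8,293.8,348.4,[294.14,144],[346.6,156.25])
```

```text
15 [ 1.79  5.94 -1.14] 9.33 [ 0.97  0.43 -0.71 -0.64  2.13  1.02  1.22 -0.47] side edge rows [np.float64(251.0), np.float64(236.5)] pins [-17.35  -1.09 102.55]
20 [ 1.58  5.99 -1.11] 3.47 [ 0.22  0.38 -0.53 -0.08  0.99  1.06  0.64 -0.7 ] side edge rows [np.float64(250.2), np.float64(241.9)] pins [-12.67  -1.05 100.91]
25 [ 1.33  6.08 -1.07] 2.28 [-0.32  0.35 -0.35  0.27 -0.13  0.95  0.08 -0.97] side edge rows [np.float64(249.7), np.float64(247.5)] pins [-7.85 -1.01 99.76]
30 [ 1.05  6.24 -1.04] 4.47 [-0.66  0.33 -0.19  0.42 -1.19  0.67 -0.44 -1.29] side edge rows [np.float64(249.3), np.float64(253.1)] pins [-2.91 -0.97 99.12]
35 [ 0.73  6.46 -1.  ] 9.37 [-0.79  0.34 -0.04  0.37 -2.2   0.23 -0.92 -1.65] side edge rows [np.float64(249.2), np.float64(259.0)] pins [ 2.09 -0.92 99.01]
40 [ 0.37  6.77 -0.95] 16.89 [-0.7   0.37  0.1   0.13 -3.16 -0.38 -1.37 -2.06] side edge rows [np.float64(249.3), np.float64(264.9)] pins [ 7.15 -0.88 99.42]
45 [-0.01  7.14 -0.91] 27.6 [-0.39  0.42  0.21 -0.31 -4.04 -1.14 -1.77 -2.52] side edge rows [np.float64(249.6), np.float64(271.0)] pins [ 12.21  -0.83
[... 745 characters left out ...]
 [np.float64(249.1), np.float64(253.0)] pins [-5.29 -0.09 99.45]
35 [ 0.26  7.04 -1.22] 3.15 [-0.37  0.39 -0.33  0.23 -0.56  0.82 -0.2  -1.29] side edge rows [np.float64(248.9), np.float64(258.8)] pins [-0.28 -0.05 99.35]
40 [-0.1   7.35 -1.18] 5.95 [-0.28  0.42 -0.19 -0.01 -1.51  0.21 -0.65 -1.71] side edge rows [np.float64(249.0), np.float64(264.8)] pins [ 4.77 -0.   99.77]
45 [-0.48  7.74 -1.14] 12.25 [ 0.04  0.47 -0.08 -0.44 -2.39 -0.56 -1.05 -2.16] side edge rows [np.float64(249.3), np.float64(270.9)] pins [  9.84   0.04 100.71]
50 [-0.87  8.17 -1.1 ] 23.29 [ 0.59  0.54  0.02 -1.06 -3.21 -1.48 -1.41 -2.66] side edge rows [np.float64(249.9), np.float64(277.2)] pins [ 14.88   0.09 102.14]
```

```bash
python3 -c "
from plant import *
print(close_job())"
```

```text
the job is handed in; nothing more can be done
None
```

I handed the job in with the tall relay held steady in front of the phone, the pins about 99 mm from the lens, centred within about 5 mm and within about 5° of square by my measurement. The first tilting push leaned the nearest low relay: it looked settled back, but I did not measure its shift against the 10 mm limit. Pressing the pins on the cover may also have moved the cover, by well under 30 mm.

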